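# Stamp the bracket in the marking press

### The job

Two identical hand marking presses stand on the bench, and one of them has a metal bracket lying in its nest. Stamp that bracket: press the plunger of its press straight down to the stop, keep it there for about half a second, then let it spring all the way back up. Leave the plunger of the empty press alone, and leave the bracket lying in its nest.

Things in the scene. Friction and masses are not known exactly. Their poses are not given: they have to be found in the camera images.
- head_1 (a point): centre of the flat top of the black mushroom plunger head (48 mm across, 18 high) of one grey hand marking press, a fixed upright stand 140 x 130 mm. It is the highest point, 190 mm above the bench at rest. It slides straight down 20 mm to a hard stop; the spring resists with 3.5 N at first, 8.5 N at the stop, and lifts it when let go. A nest with 6 mm fences lies under it on the dark 14 mm base
- head_2 (a point): centre of the flat top of the black mushroom plunger head (48 mm across, 18 high) of the other grey hand marking press, a fixed upright stand 140 x 130 mm. It is the highest point, 190 mm above the bench at rest. It slides straight down 20 mm to a hard stop; the spring resists with 3.5 N at first, 8.5 N at the stop, and lifts it when let go. A nest with 6 mm fences lies under it on the dark 14 mm base
- bracket_1: zinc plated U-shaped bracket, 49 x 96 x 18 mm with 2 mm walls, lying loose, open side up, in the nest of one press, centred within 3 mm under its plunger, long side across the press; the other nest is empty. Origin at the centre of its underside, 14 mm above the bench; y along its length. Spare brackets lie directly on the bench in front of the presses

How it is judged:
By the outcome, as a careful person would: the job done as asked, in the order asked, and still so for the second after the job is handed in, with the robot touching nothing.
It also fails if it takes over 32 s, if anything falls off the work surface, if the arm or the gripper's body presses on something with over 40 N, if the wrist force passes 120 N, or if a joint passes its speed limit or range.

### The arm

A 7-joint arm with a two-finger parallel gripper is mounted at the origin on a cart in front of the work surface, level with it; the furniture and walls round the work are solid. World frame = base frame: x ahead of the robot, y to its left, z up, the work surface at z = 0. Lengths are in m, angles in rad, forces in N, time in s.
With the tool pointing down it reaches from about 0.4 to 0.85 m from the base axis. Payload 4.4 kg.
Tool frame: the origin (TCP) lies on the centre line of the jaws, within the pads' length; the fingertips stand 25 mm ahead of it and the grasp point (between the pads) lies 6 mm ahead of it; z points along the fingers, y is the line along which they close (so a half turn about z gives the same grasp; the last joint's range is limited). The gripper opens to 94 mm and grips with 3 to 60 N. Pads are 16 mm wide; open, the fingers measure 119 mm over their backs; the gripper's body (75 mm by 177 mm) begins 78 mm behind the grasp point.
Start: joints at [-1.413, 0.628, 0.038, 1.517, -0.027, 0.996, -0.02], TCP at [0.144, 0.634, 0.23] pointing down, gripper open.
Joint ranges: [-3.06, 3.06], [-0.37, 2.12], [-1.25, 1.32], [0.18, 2.47], [-1.1, 4.24], [0.23, 1.98], [-2.94, 2.94]. Speed limits (rad/s): [2.57, 2.57, 3.14, 3.14, 3.14, 3.14, 3.14].

### API

Orientations are given as a unit quaternion [x, y, z, w].
In Python, from plant import sensors, grab_frame, camera_info, job, search_frame, landmark_of gives the robot as it stands.
- The arm moves only by the tool carry_out, never from a script. Its argument "plan" is a list of rows, each an object with "travel": the shift along the world's x, y, z in units of 50 mm (1.0 is 50 mm), a list of three; "angular": the turn, a rotation vector about the world's x, y, z in units of 6 degrees (1.0 is 6 degrees), a list of three; "jaw": the closure in counts, from 0 (fully open) to 255 (shut). A call has 1 to 8 rows; each row is the pose to reach, as a shift and turn from the pose commanded when the call began; what a row does not reach only later rows make up. A row lasts 1/8 s, in which the tool goes at most 62.5 mm and 10.7 degrees, less where a joint would pass 70% of its speed; a pose out of reach is approached as far as the arm can. A call with a gripper value outside its range is refused whole. The fingers move at their own pace and stop on an object; the grip force is fixed at half the most. Time passes only in rows, so rows that repeat a pose let the fingers close. It gives the time, the measured TCP pose, the force, the opening and the grip force at its end, in the units of the state.
- sensors.observe(): the state, without advancing time (a new reading comes with each control period).
- grab_frame(name): name is "side" or "top" or "wrist"; returns (picture, depth): 480x640x3 uint8, red, green, blue; 480x640 float32, m along the optical axis (not along the pixel's ray), 0 where there is no reading.
- camera_info(name): a dict with "fx", "fy", "cx", "cy" (pixels), "k1" (the pictures are not rectified: a ray, as slopes to the right and down, at radius r is drawn at 1 + k1 r^2 times it, then the intrinsics apply), "R" (3x3) and "t" (3): a world point X has camera coordinates R X + t. Camera axes: x right, y down, z forward; pixel columns grow to the right and rows downward; lengths in m; the calibration is good to about 2 mm. A picture is of the moment at which its call begins: read the wrist's pose just before it. camera_info takes no time and is no camera call; for the wrist camera it gives the pose at the moment of the call.
- job.close_job(): hands the job in; it is judged then, once.
Trained networks look in the newest picture that a camera, given by its name, has taken for a name from the list of things; names that differ only in an ending like _2 or _b are one class to them, and where a whole thing is asked for, a point or a joint stands for the part that bears it (a point fixed in the world has none). Each returns a list of dicts, best first, with "confidence" (0 to 1); they miss things now and then, are a little off and sometimes report something else, mostly with a low value. They report only what shows in the picture. A call takes as long as a camera call.
- search_frame(camera, thing): "bbox" ([left, top, right, bottom] as shares, 0 to 1, of the picture: columns of its width, rows of its height, round what is visible of it).
- landmark_of(camera, thing): "point" ([row, column] as shares, 0 to 1, of the picture: columns of its width, rows of its height: a listed point, or the origin of a listed thing).
The state is a dict: "clock": time; "joints": joint angles; "joint_vel": joint speeds; "joint_torque": joint torques, N m; "eef_pos": TCP position; "tool_rot": TCP orientation; "ft_force": force on the tool from outside, world axes, zero at the start; "torque": the same for the moment, N m; "opening": finger opening in m; "grasp_force": force on a finger pad.
Only numpy, scipy, OpenCV 4.12 (cv2) and the standard library are available. Lean on these libraries where they do the work, as an engineer would, in place of code of your own. Each camera call takes 0.05 s, during which the arm holds its last target. There are 200 camera calls.

## Working session

There is one attempt and no reset: what is moved stays moved. The work goes in short steps, Python scripts to look and compute and a tool call to move; the robot and the scene stay as the last step left them, time stands still between calls to the robot, and variables do not carry over. Pictures are saved under pics/ and viewed, at most 10 in all, crops included, and the job is handed in when it is done.

Besides the shell and the picture viewer there is one more tool, called after "Request:" by a JSON object that holds its "api" and its "payload", one argument or row to a line. carry_out: Moves the arm, as the interface text tells. Its arguments: {"type":"object","properties":{"plan":{"type":"array","items":{"type":"object","properties":{"travel":{"type":"array","items":{"type":"number"}},"angular":{"type":"array","items":{"type":"number"}},"jaw":{"type":"number"}}}}},"required":["plan"]}

```bash
mkdir -p pics
cat > h.py <<'E'
import numpy as np, cv2
from plant import *
def ray(ci,u,v):
    K=np.array([[ci['fx'],0,ci['cx']],[0,ci['fy'],ci['cy']],[0,0,1.]])
    p=cv2.undistortPoints(np.array([[[u,v]]],float),K,np.array([ci['k1'],0,0,0.]))[0,0]
    return np.array([p[0],p[1],1.])
def world(ci,u,v,d):
    return np.array(ci['R']).T@(ray(ci,u,v)*d-np.array(ci['t']))
def onz(ci,u,v,z):
    R=np.array(ci['R']);c=-R.T@np.array(ci['t']);r=R.T@ray(ci,u,v)
    return c+r*(z-c[2])/r[2]
E
python3 - <<'E'
from h import *
for cam in ['top','side']:
    ci=camera_info(cam); im,d=grab_frame(cam)
    cv2.imwrite(f'pics/{cam}1.png',im[:,:,::-1])
    for th in ['head_1','bracket_1']:
        for r in landmark_of(cam,th):
            v,u=r['point'][0]*480,r['point'][1]*640
            dd=d[min(479,int(v)),min(639,int(u))]
            print(cam,th,round(r['confidence'],2),round(u),round(v),world(ci,u,v,dd).round(3) if dd else 0, onz(ci,u,v,.19 if th[0]=='h' else .014).round(3))
print(sensors.observe()['clock'],sensors.observe()['tool_rot'])
E
```

```text
top head_1 0.72 415 249 [ 0.488 -0.019  0.188] [ 0.488 -0.019  0.19 ]
top head_1 0.7 242 232 [0.522 0.255 0.191] [0.522 0.255 0.19 ]
top bracket_1 0.87 407 259 [ 0.473 -0.006  0.19 ] [ 0.494 -0.019  0.014]
side head_1 0.77 288 178 [0.523 0.268 0.19 ] [0.523 0.268 0.19 ]
side head_1 0.75 343 251 [ 0.485 -0.015  0.191] [ 0.485 -0.014  0.19 ]
side bracket_1 0.76 343 358 [ 0.489 -0.014  0.016] [ 0.49  -0.011  0.014]
0.3 [ 1.11679072e-01  9.93744282e-01 -2.94559028e-04 -3.18985309e-05]
```

View pics/top1.png

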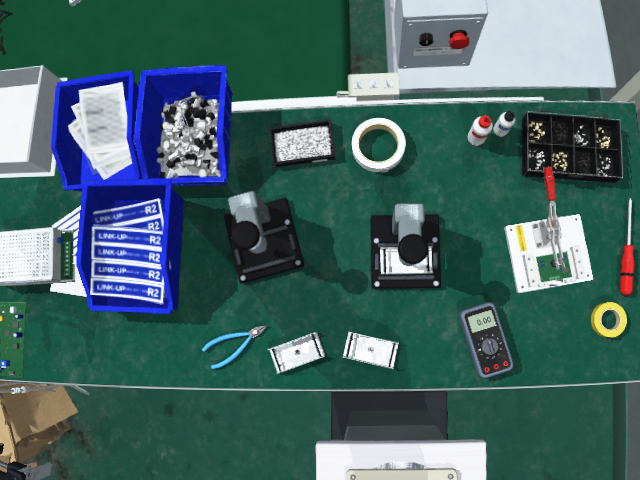

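View pics/side1.png

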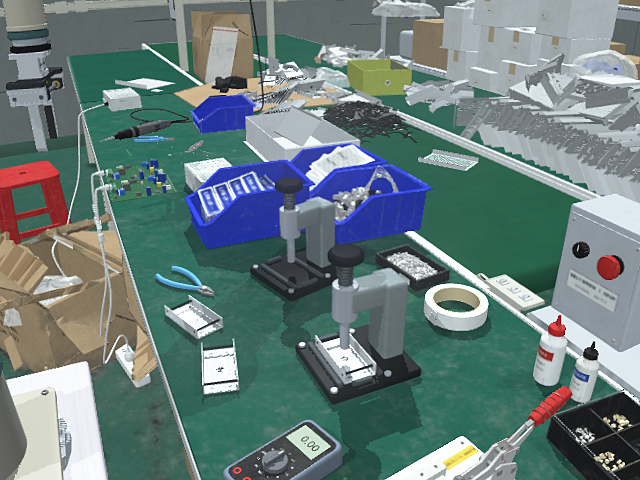

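The bracket lies in the nest of the right-hand press: head at top pixel (412, 249), side pixel (343, 251), about (0.487, -0.017). The left press, at top pixel (242, 232), is empty. I'll close the jaws and travel high towards the right-hand press.

Request:
{"api": "carry_out", "payload": {
  "plan": [
    {"travel": [0.3,-0.3,0.8],"angular": [0,0,0],"jaw": 255},
    {"travel": [1.0,-0.9,1.4],"angular": [0,0,0],"jaw": 255},
    {"travel": [1.7,-1.6,1.4],"angular": [0,0,0],"jaw": 255},
    {"travel": [2.4,-2.4,1.4],"angular": [0,0,0],"jaw": 255},
    {"travel": [3.1,-3.2,1.4],"angular": [0,0,0],"jaw": 255},
    {"travel": [3.8,-4.0,1.4],"angular": [0,0,0],"jaw": 255},
    {"travel": [4.4,-4.8,1.4],"angular": [0,0,0],"jaw": 255},
    {"travel": [4.8,-5.6,1.4],"angular": [0,0,0],"jaw": 255}
  ]
}}

```text
clock: 1.3
eef_pos: [0.3857, 0.3521, 0.3006]
tool_rot: [0.112, 0.994, 0.0, 0.0]
ft_force: [0.5, 0.5, 0.2]
opening: 0.0174
grasp_force: 0.0
```

Request:
{"api": "carry_out", "payload": {
  "plan": [
    {"travel": [0.3,-0.9,0],"angular": [0,0,0],"jaw": 255},
    {"travel": [0.6,-1.9,0],"angular": [0,0,0],"jaw": 255},
    {"travel": [0.9,-2.9,0],"angular": [0,0,0],"jaw": 255},
    {"travel": [1.2,-3.9,0],"angular": [0,0,0],"jaw": 255},
    {"travel": [1.5,-4.9,0],"angular": [0,0,0],"jaw": 255},
    {"travel": [1.7,-5.9,0],"angular": [0,0,0],"jaw": 255},
    {"travel": [1.9,-6.7,0],"angular": [0,0,0],"jaw": 255},
    {"travel": [2.1,-7.4,0],"angular": [0,0,0],"jaw": 255}
  ]
}}

```text
clock: 2.3
eef_pos: [0.4894, -0.0179, 0.3007]
tool_rot: [0.112, 0.994, 0.0, 0.0]
ft_force: [1.3, 0.1, -0.0]
opening: 0.0006
grasp_force: 0.0
```

Run:
```python
from h import *
s=sensors.observe(); print(s['clock'],s['eef_pos'],s['tool_rot'],s['opening'])
for cam in ['wrist','side']:
    ci=camera_info(cam); im,d=grab_frame(cam)
    cv2.imwrite(f'pics/{cam}2.png',im[:,:,::-1])
    for r in landmark_of(cam,'head_1'):
            v,u=r['point'][0]*480,r['point'][1]*640
            dd=d[min(479,int(v)),min(639,int(u))]
            print(cam,round(r['confidence'],2),round(u),round(v),world(ci,u,v,dd).round(4) if dd else 0, onz(ci,u,v,.19).round(4))
    if cam=='wrist':
        P=np.array([[world(ci,u,v,d[v,u]) for u in range(0,640,4)] for v in range(0,480,4)])
        m=(abs(P[...,2]-.19)<.004)&(d[::4,::4]>0)&(abs(P[...,1]+.017)<.05)&(abs(P[...,0]-.487)<.05)
        q=P[m]; print(len(q),q.min(0),q.max(0)) if len(q) else 0
```

```text
2.3 [ 0.48940281 -0.01793432  0.30069033] [1.12206791e-01 9.93684853e-01 2.88717872e-05 2.20980634e-04] 0.0005683029781571188
wrist 0.79 322 248 [ 0.4906 -0.0168  0.1908] [ 0.4909 -0.0168  0.19  ]
164 [ 0.46459099 -0.03794967  0.18620143] [0.50905687 0.00766962 0.19141718]
side 0.85 344 250 [ 0.4864 -0.0158  0.1919] [ 0.4881 -0.0125  0.19  ]
side 0.55 290 179 [0.5235 0.2606 0.1904] [0.5239 0.2616 0.19  ]
```

View pics/wrist2.png

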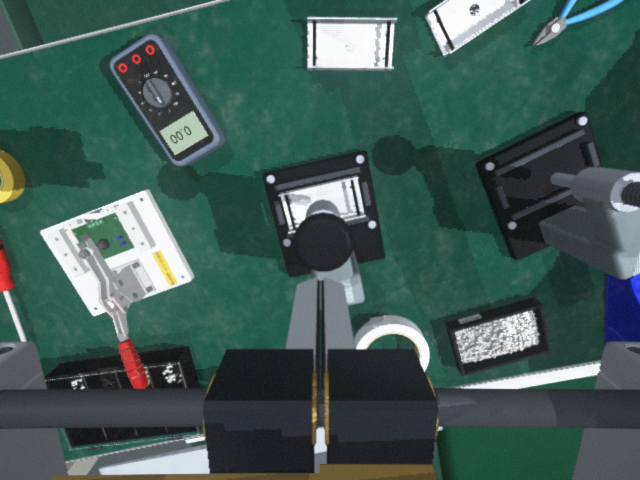

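The wrist picture shows the black head at about (323, 243) with the bracket in its nest below. The tool is within 2 mm of the head's axis, so I'll descend to just short of contact and then press gently.

Request:
{"api": "carry_out", "payload": {
  "plan": [
    {"travel": [0,0.03,-0.5],"angular": [0,0,0],"jaw": 255},
    {"travel": [0,0.03,-1.0],"angular": [0,0,0],"jaw": 255},
    {"travel": [0,0.03,-1.4],"angular": [0,0,0],"jaw": 255},
    {"travel": [0,0.03,-1.6],"angular": [0,0,0],"jaw": 255},
    {"travel": [0,0.03,-1.7],"angular": [0,0,0],"jaw": 255},
    {"travel": [0,0.03,-1.8],"angular": [0,0,0],"jaw": 255},
    {"travel": [0,0.03,-1.85],"angular": [0,0,0],"jaw": 255},
    {"travel": [0,0.03,-1.85],"angular": [0,0,0],"jaw": 255}
  ]
}}

```text
clock: 3.5
eef_pos: [0.4892, -0.0138, 0.2084]
tool_rot: [0.111, 0.994, 0.001, -0.0]
ft_force: [-2.0, 3.8, 5.4]
opening: 0.0007
grasp_force: 2.5
```

Request:
{"api": "carry_out", "payload": {
  "plan": [
    {"travel": [0,0,-0.1],"angular": [0,0,0],"jaw": 255},
    {"travel": [0,0,-0.18],"angular": [0,0,0],"jaw": 255},
    {"travel": [0,0,-0.22],"angular": [0,0,0],"jaw": 255}
  ]
}}

```text
clock: 3.88
eef_pos: [0.4893, -0.0139, 0.1976]
tool_rot: [0.111, 0.994, 0.001, 0.0]
ft_force: [-2.4, 2.3, 8.3]
opening: 0.0006
grasp_force: 4.2
```

Request:
{"api": "carry_out", "payload": {
  "plan": [
    {"travel": [0,0,-0.05],"angular": [0,0,0],"jaw": 255},
    {"travel": [0,0,-0.08],"angular": [0,0,0],"jaw": 255}
  ]
}}

```text
clock: 4.12
eef_pos: [0.4894, -0.0139, 0.195]
tool_rot: [0.112, 0.994, 0.001, 0.0]
ft_force: [-8.5, 3.9, 30.5]
opening: 0.0005
grasp_force: 15.3
```

The plunger is at its stop: z 0.195 and the force up to 30 N. I'll ease slightly, hold for about 0.5 s, then lift straight up.

Request:
{"api": "carry_out", "payload": {
  "plan": [
    {"travel": [0,0,0.01],"angular": [0,0,0],"jaw": 255},
    {"travel": [0,0,0.01],"angular": [0,0,0],"jaw": 255},
    {"travel": [0,0,0.01],"angular": [0,0,0],"jaw": 255},
    {"travel": [0,0,0.01],"angular": [0,0,0],"jaw": 255},
    {"travel": [0,0,0.25],"angular": [0,0,0],"jaw": 255},
    {"travel": [0,0,0.6],"angular": [0,0,0],"jaw": 255},
    {"travel": [0,0,1.2],"angular": [0,0,0],"jaw": 255},
    {"travel": [0,0,2.1],"angular": [0,0,0],"jaw": 255}
  ]
}}

```text
clock: 5.12
eef_pos: [0.4889, -0.0153, 0.2984]
tool_rot: [0.112, 0.994, -0.001, -0.001]
ft_force: [0.2, -0.5, -0.1]
opening: 0.0006
grasp_force: 0.0
```

Run:
```python
from h import *
s=sensors.observe(); print(s['clock'],s['eef_pos'],s['ft_force'])
for cam in ['wrist','side']:
    ci=camera_info(cam); im,d=grab_frame(cam)
    cv2.imwrite(f'pics/{cam}3.png',im[:,:,::-1])
    for th in ['head_1','bracket_1']:
      for r in landmark_of(cam,th):
            v,u=r['point'][0]*480,r['point'][1]*640
            dd=d[min(479,int(v)),min(639,int(u))]
            print(cam,th,round(r['confidence'],2),round(u),round(v),world(ci,u,v,dd).round(4) if dd else 0)
```

```text
5.125 [ 0.48889684 -0.01531357  0.29836103] [ 0.18297324 -0.49467185 -0.07228344]
wrist head_1 0.92 318 246 [ 0.4863 -0.0171  0.1909]
wrist bracket_1 0.68 321 204 [ 0.4709 -0.0112  0.1095]
side head_1 0.77 346 247 [ 0.4932 -0.0084  0.1914]
side head_1 0.7 289 182 [0.5162 0.2495 0.1899]
side bracket_1 0.94 343 361 [ 0.4874 -0.0165  0.0145]
```

View pics/side3.png

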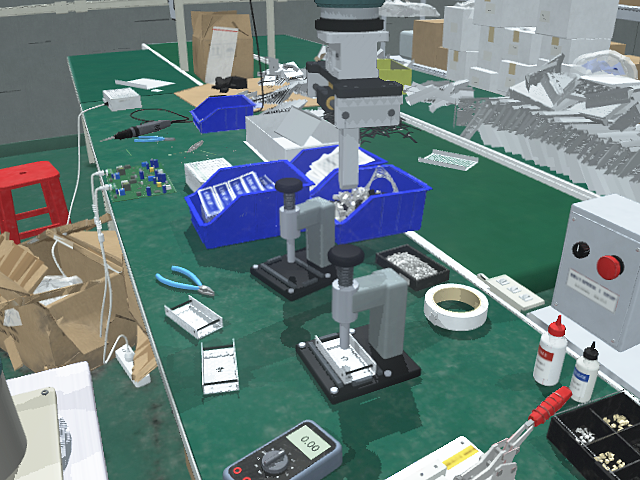

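The head at (346, 248) is fully back up at 0.191 m. The bracket is still in its nest at (343, 361), and the gripper is clear above.

```bash
python3 -c "
from plant import job
print(job.close_job())"
```

```text
the job is handed in; nothing more can be done
None
```

I stamped the bracket: its plunger went down to the stop, was held there about half a second and sprang fully back up; the bracket is still in its nest, I left the empty press alone, and the job is handed in.

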